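# Build a kiln tier over a clay pot

## Robot

A 6-joint arm with a two-finger parallel gripper is mounted at the origin on the work surface. World frame = base frame: x ahead of the robot, y to its left, z up, the work surface at z = 0. Lengths are in m, angles in rad, forces in N, time in s.
With the tool pointing down it reaches from about 0.35 to 0.775 m from the base axis. Payload 5.5 kg.
Tool frame: the origin (TCP) lies at the very end of the fingers, on their centre line; the grasp point (between the pads) lies 19 mm behind it; z points along the fingers, y is the line along which they close (so a half turn about z gives the same grasp; the last joint's range is limited). The gripper opens to 85 mm and grips with 20 to 120 N. Pads are 22 mm wide; open, the fingers measure 114 mm over their backs; the gripper's body (76 mm by 85 mm) begins 54 mm behind the grasp point. The pads swing forward as they close: fully open they stand 13 mm farther back than shut.
Start: joints at [1.175, 0.313, 0.046, 1.304, 0, 1.431], TCP at [0.146, 0.556, 0.231] pointing down, gripper open.
Joint ranges: [-2.76, 2.76], [-0.86, 1.69], [-1.03, 1.26], [-2.2, 2.34], [-1.47, 1.5], [-3.14, 3.14]. Speed limits (rad/s): [2.57, 2.57, 3.14, 3.14, 3.14, 3.14].

## Interface

Orientations are given as a unit quaternion [w, x, y, z].
In Python, from workcell import get_state, read_camera, calibration, hand_in gives the robot as it stands.
- The arm moves only by the tool drive_tool, never from a script. Its argument "deltas" is a list that holds one entry, the list of rows, each a list of 7 numbers: the closure in counts, from 0 (fully open) to 255 (shut), then the shift along the tool's x, y, z in m, then the turn, a rotation vector about the tool's x, y, z in degrees. A call has 1 to 12 rows; each row is the pose to reach, as a shift and turn from the pose commanded when the call began, along the tool's axes at that moment; what a row does not reach only later rows make up. A row lasts 1/8 s, in which the tool goes at most 62.5 mm and 10.7 degrees, less where a joint would pass 70% of its speed; a pose out of reach is approached as far as the arm can. A call with a gripper value outside its range is refused whole. The fingers move at their own pace and stop on an object; "newtons" is the grip in N (left out, the last holds). Time passes only in rows, so rows that repeat a pose let the fingers close. It gives the time, the measured TCP pose, the force, the opening and the grip force at its end, in the units of the state.
- get_state(): the state, without advancing time (a new reading comes with each control period).
- read_camera(name): name is "side" or "top" or "wrist"; returns (picture, depth): 384x512x3 uint8, red, green, blue; 384x512 float32, m along the optical axis (not along the pixel's ray), 0 where there is no reading.
- calibration(name): a dict with "mtx" (3x3 intrinsics, pixels), "world_from_camera" (4x4, takes a point from camera to world coordinates). Camera axes: x right, y up, looking along -z (the intrinsics and any distortion apply to the point x, -y, -z); pixel columns grow to the right and rows downward; lengths in m; the calibration is good to about 2 mm. A picture is of the moment at which its call begins: read the wrist's pose just before it. calibration takes no time and is no camera call; for the wrist camera it gives the pose at the moment of the call.
- hand_in(): hands the job in; it is judged then, once.
The state is a dict: "clock": time; "joint_pos": joint angles; "qvel": joint speeds; "tau": joint torques, N m; "tcp_pos": TCP position; "orientation": TCP orientation; "wrist_force": force on the tool from outside, world axes, zero at the start; "ft_torque": the same for the moment, N m; "finger_gap": finger opening in m; "grip_force": force on a finger pad.
Only numpy, scipy, OpenCV 4.12 (cv2) and the standard library are available. Lean on these libraries where they do the work, as an engineer would, in place of code of your own. Each camera call takes 0.05 s, during which the arm holds its last target. There are 200 camera calls.

## Task

Set up a small tier on the large kiln shelf, ready for firing: stand the clay pot upright in the middle of the shelf, with the tall square post on the side nearer the robot and the tall round post on the far side, both on the shelf's lengthwise centre line with their centres 75 mm from the middle. Then lay the narrow shelf strip lengthwise across the tops of the two posts, centred over the pot, and stand the cone pack upright on the middle of the strip. Keep the pot upright and put it down gently, and leave the short post, the bowl and the trimming tool where they are.

Things in the scene. Friction and masses are not known exactly. Their poses are not given: they have to be found in the camera images.
- kiln_shelf: large kiln shelf: fixed flat tan ceramic slab lying on the table, 240 (its x, lengthwise) x 110 (its y) x 15 mm (z up). Origin at the centre of its underside, so its top is 15 mm above the origin. Its x axis points from the end nearer the robot to the far end, turned up to 0.4 rad to either side of world x. It lies to the left or the right of the loose things.
- pot: small dark grey clay beaker, round, open at the top, 48 mm outer diameter (straight sides above the lowest 6 mm), 50 mm high, wall 4 mm, about 0.13 kg. Origin at the centre of its underside, z up. Loose, on the table.
- square_post: tall square kiln post: solid cream ceramic block 40 x 40 mm, 70 mm high, standing upright, about 0.22 kg. Origin at the centre of its underside, x and y square to its sides, z up. Loose, on the table.
- round_post: tall round kiln post: cream ceramic cylinder 40 mm in diameter, 70 mm high, with a dark bore mark on top, standing upright, about 0.18 kg. Origin at the centre of its underside, z up. Loose, on the table.
- short_post: short round kiln post, not used: cream cylinder 32 mm in diameter, 28 mm high, standing among the things to be moved. Origin at the centre of its underside. Loose; to be left alone.
- bridge: narrow shelf strip: flat tan ceramic slab 190 (its x) x 56 (its y) x 12 mm (z up), about 0.28 kg, lying flat on the table on the other side from the large shelf, its x within 0.4 rad of world x. Origin at the centre of its underside. Loose; gripped across its 56 mm width.
- cone_pack: cone pack: dark grey clay bar 66 (its x) x 26 (its y) x 14 mm (z up) with three slender cream cones in a row along x on top, all leaning slightly to +x; cone tips about 56 mm above the underside. About 0.06 kg. Origin at the centre of its underside. Loose; gripped across its 26 mm width.
- bowl: terracotta bowl, 124 mm across the rim, 58 mm high, upright beyond the work. Origin at the centre of its underside. Loose bystander, to be left alone.
- trimming_tool: trimming tool with a 16 mm thick wooden handle and a wire loop, 190 mm long, lying on the table beyond the work. Origin on the table under the handle's loop-side half, 90 mm from the handle's end; x towards the loop. Loose bystander, to be left alone.
Things that resemble listed ones, but are neither listed nor needed, are in the scene too. What is shaped like the square_post but purple or turquoise is not meant. Leave any pink look-alike of the cone_pack alone.

How it is judged:
At the end, for the whole second after the job is handed in: On the shelf: pot within 12 mm of its centre; square post at x -75, round post at +75 mm (15 along, 12 across); strip lies on both, centred (15 along, 12 across, 0.15 rad); cone pack on the strip within 15 mm of its centre (each axis). Heights within 4 mm, tilt under 0.08 rad, all still (x of pot in the frame of kiln_shelf between -0.012 and 0.012 m and y of pot in the frame of kiln_shelf between -0.012 and 0.012 m and z of pot in the frame of kiln_shelf between 0.011 and 0.019 m and x of square_post in the frame of kiln_shelf between -0.09 and -0.06 m and y of square_post in the frame of kiln_shelf between -0.012 and 0.012 m and z of square_post in the frame of kiln_shelf between 0.011 and 0.019 m and x of round_post in the frame of kiln_shelf between 0.06 and 0.09 m and y of round_post in the frame of kiln_shelf between -0.012 and 0.012 m and z of round_post in the frame of kiln_shelf between 0.011 and 0.019 m and x of bridge in the frame of kiln_shelf between -0.015 and 0.015 m and y of bridge in the frame of kiln_shelf between -0.012 and 0.012 m and z of bridge in the frame of kiln_shelf between 0.081 and 0.089 m and angle between the x axis of bridge and the x axis of kiln_shelf, either way round below 0.15 rad and x of cone_pack in the frame of bridge between -0.015 and 0.015 m and y of cone_pack in the frame of bridge between -0.015 and 0.015 m and z of cone_pack in the frame of bridge between 0.008 and 0.016 m and angle between each of pot, square_post, round_post, bridge, cone_pack's own z axis and vertical below 0.08 rad and linear speed of each of pot, square_post, round_post, bridge, cone_pack below 0.02 m/s and angular speed of each of pot, square_post, round_post, bridge, cone_pack below 0.2 rad/s); the robot touches nothing.
It fails at once if the pot is tipped (over 0.5 rad) (angle between pot's own z axis and vertical above 0.5 rad).
It fails at once if the pot is slammed on the kiln shelf (over 60 N) (contact force between pot and kiln_shelf above 60 N).
It fails at once if the pot is dropped onto the kiln shelf (falls at over 0.75 m/s, about 30 mm) (linear speed of pot above 0.75 m/s and horizontal distance between pot and kiln_shelf below 0.04 m and height (world z) of pot below 0.1 m).
It fails at once if the short post is moved by more than 20 mm (distance of short_post from where it was at the start of the episode above 0.02 m).
It fails at once if the bowl or the trimming tool is moved by more than 20 mm (distance of any of bowl, trimming_tool from where it was at the start of the episode above 0.02 m).
It also fails if it takes over 138 s, if anything falls off the work surface, if the arm or the gripper's body presses on something with over 40 N, if the wrist force passes 120 N, or if a joint passes its speed limit or range.

## Working session

There is one attempt and no reset: what is moved stays moved. The work goes in short steps, Python scripts to look and compute and a tool call to move; the robot and the scene stay as the last step left them, time stands still between calls to the robot, and variables do not carry over. Pictures are saved under pics/ and viewed, at most 14 in all, crops included, and the job is handed in when it is done.

Besides the shell and the picture viewer there is one more tool, called after "Emit:" by a JSON object that holds its "method" and its "body". drive_tool: Moves the arm, as the interface text tells. Its arguments: {"type":"object","properties":{"deltas":{"type":"array","items":{"type":"array","items":{"type":"array","items":{"type":"number"}}}},"newtons":{"type":"number"}},"required":["deltas"]}

```bash
mkdir -p pics; ls; python3 - <<'E'
from workcell import *
import cv2,numpy as np
s=get_state(); print({k:np.round(v,3).tolist() if not isinstance(v,(str,dict)) else v for k,v in s.items()})
for n in ("top","side"):
    p,d=read_camera(n); cv2.imwrite(f"pics/{n}0.png",cv2.resize(p[:,:,::-1],(800,600),interpolation=cv2.INTER_CUBIC)); np.savez(f"{n}0.npz",p=p,d=d)
    c=calibration(n); print(n,np.round(c["mtx"],1).tolist(),np.round(c["world_from_camera"],3).tolist(),[k for k in c])
E
```

```text
pics
{'clock': 0.0, 'joint_pos': [1.175, 0.314, 0.045, 1.304, 0.0, 1.431], 'qvel': [0.001, -0.0, -0.002, 0.001, -0.0, 0.0], 'tau': [0.002, -48.062, 29.853, 0.019, -0.0, 0.0], 'tcp_pos': [0.145, 0.556, 0.23], 'orientation': [-0.0, 0.128, 0.992, -0.001], 'wrist_force': [0.572, -0.177, -0.277], 'ft_torque': [0.05, 0.086, 0.037], 'grip_force': 0.0, 'finger_gap': 0.085}
top [[489.4, 0.0, 261.1], [0.0, 489.4, 204.6], [0.0, 0.0, 1.0]] [[0.02, 0.983, -0.183, 0.392], [-1.0, 0.017, -0.016, -0.009], [-0.013, 0.183, 0.983, 1.15], [0.0, 0.0, 0.0, 1.0]] ['mtx', 'world_from_camera']
side [[349.9, 0.0, 253.4], [0.0, 349.9, 199.4], [0.0, 0.0, 1.0]] [[0.945, 0.193, -0.265, 0.4], [-0.327, 0.611, -0.721, -0.558], [0.023, 0.767, 0.641, 0.536], [0.0, 0.0, 0.0, 1.0]] ['mtx', 'world_from_camera']
```

View pics/top0.png

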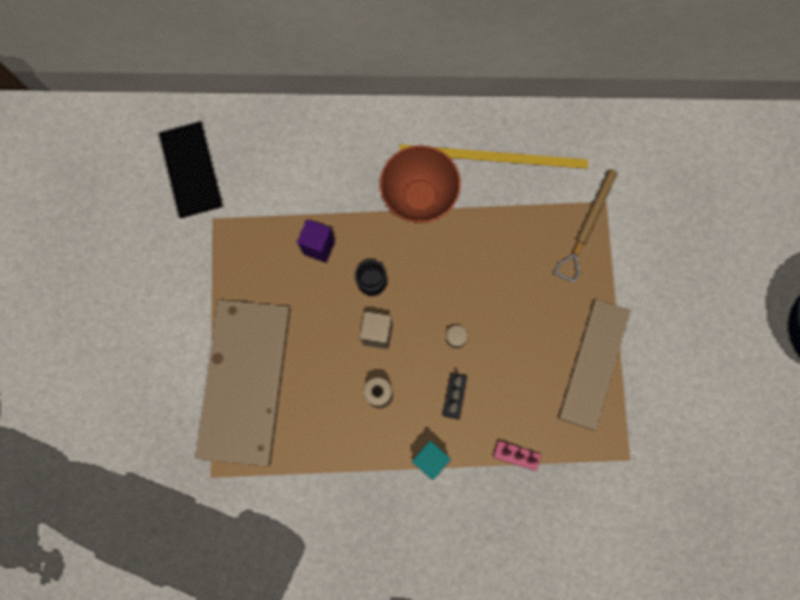

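View pics/side0.png

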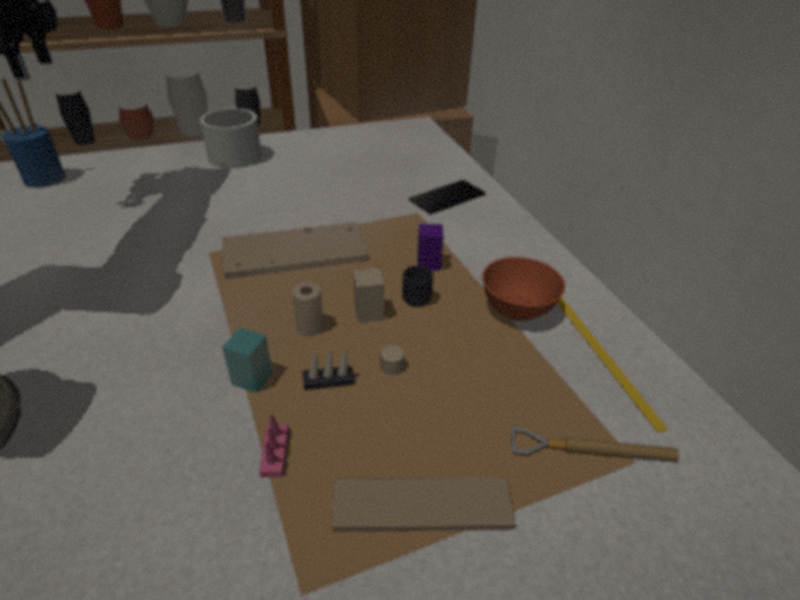

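The top view (800x600) shows the shelf at (243,382), pot (371,277), round post (377,390), short post (456,335) and strip (594,363). The bowl is at (420,184) and the trimming tool at (590,225).
- **Square post candidates:** cream (376,327), purple (317,240), turquoise (431,458). I take the cream one, since purple and turquoise are excluded.
- **Cone pack candidates:** dark (455,395) and pink (517,453). I take the dark one with cream cones.

Next I'll confirm these in a crop and measure.

```bash
cat > h.py <<'E'
from workcell import *
import cv2,numpy as np
def cloud(d,c):
    v,u=np.mgrid[0:d.shape[0],0:d.shape[1]].astype(float); K=c["mtx"]
    P=np.stack([(u-K[0,2])/K[0,0]*d,-(v-K[1,2])/K[1,1]*d,-d],-1)
    T=c["world_from_camera"]; return P@T[:3,:3].T+T[:3,3]
def rect(pts):
    (cx,cy),(w,h),a=cv2.minAreaRect((pts*1000).astype(np.float32))
    if w<h: w,h,a=h,w,a+90
    a=(a+90)%180-90
    return np.round([cx,cy,w,h,a],1)
E
python3 - <<'E'
from h import *
z=np.load("top0.npz");p,d=z["p"],z["d"];W=cloud(d,calibration("top"))
ok=(d>0)
near=ok&(abs(W[...,1])<.4)&(W[...,0]>.3)&(W[...,0]<.7)
print("table z",np.percentile(W[near][:,2],[5,25,50]))
m=(near&(W[...,2]>.006)).astype(np.uint8)
n,l,s,_=cv2.connectedComponentsWithStats(m)
for i in range(1,n):
    if s[i,4]<25: continue
    q=W[l==i]; zt=np.percentile(q[:,2],90); t=q[q[:,2]>zt-.006]
    print(np.round(s[i,:2]*1.5625),s[i,4],"z",round(zt,4),"top",rect(t[:,:2]),"mean",np.round(t.mean(0)[:2],4),"rgb",p[l==i].mean(0).round())
c=p[130:310,190:350,::-1];cv2.imwrite("pics/crop0.png",cv2.resize(c,None,fx=3.3,fy=3.3,interpolation=cv2.INTER_CUBIC))
E
```

```text
table z [-0.00252084 -0.00026882  0.0014417 ]
[309. 247.] 83 z 0.0701 top [698.1 144.6  19.1   7.   69.5] mean [0.697  0.1434] rgb [42. 19. 53.]
[355. 259.] 333 z 0.0518 top [664.   65.6  46.6  46.6   4.6] mean [0.664  0.0654] rgb [38. 34. 32.]
[555. 261.] 61 z 0.0124 top [ 687.2 -234.3   35.2   29.1   65.4] mean [ 0.6827 -0.233 ] rgb [113. 102.  92.]
[559. 298.] 1965 z 0.0153 top [ 542.9 -271.9  190.1   56.7  -17.8] mean [ 0.542  -0.2715] rgb [134. 115.  92.]
[194. 300.] 4868 z 0.0184 top [506.6 253.5 240.1 110.9  -4.8] mean [0.5042 0.2533] rgb [132. 113.  90.]
[361. 311.] 407 z 0.0724 top [582.2  54.8  40.2  39.6  80.9] mean [0.5823 0.0545] rgb [132. 116.  94.]
[447. 325.] 161 z 0.0314 top [578.4 -64.3  29.3  29.  -32.8] mean [ 0.5787 -0.0644] rgb [143. 125. 101.]
[444. 373.] 323 z 0.0329 top [492.2 -63.1  44.    8.   -9.8] mean [ 0.4918 -0.0628] rgb [62. 56. 51.]
[364. 378.] 288 z 0.0727 top [489.2  49.4  37.8  37.7   0.5] mean [0.4899 0.0492] rgb [124. 109.  88.]
[412. 441.] 345 z 0.0727 top [395.7 -28.3  40.   39.9 -40. ] mean [ 0.3956 -0.0284] rgb [ 41. 111. 105.]
[494. 441.] 339 z 0.035 top [ 404.7 -157.2   44.3    8.6   72. ] mean [ 0.4036 -0.1581] rgb [139.  74.  88.]
```

View pics/crop0.png

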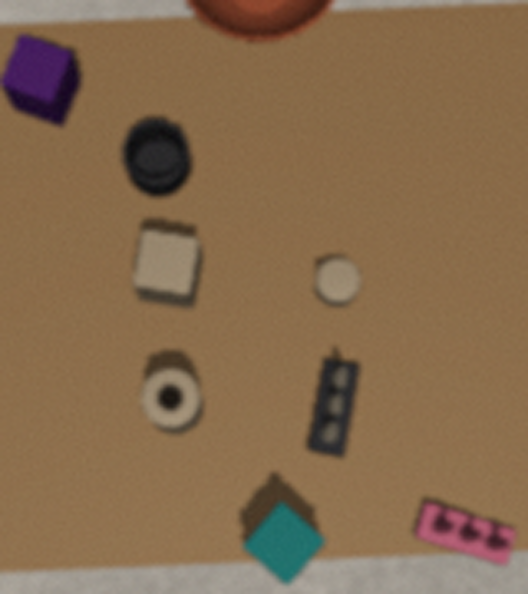

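The crop confirms the choices: cream square post at crop (167,263), pot (157,155), round post with bore mark (171,398), dark cone pack with cream cones (333,405) and short post (338,280). Purple, turquoise and pink are the look-alikes. First move: above the pot.

```bash
cat >> h.py <<'E'
from scipy.spatial.transform import Rotation as R
def axes(): 
    w,x,y,z=get_state()["orientation"]; return R.from_quat([x,y,z,w]).as_matrix()
def to(x,y,z,psi,frm=None,psi0=None):
    """tool-frame shift (m) and z turn (deg) to world x,y,z, closing line at angle psi (deg)"""
    s=get_state(); p=s["tcp_pos"] if frm is None else frm
    if psi0 is None: M=axes(); psi0=np.degrees(np.arctan2(M[1,1],M[0,1]))
    a=np.radians(psi0); ty=np.array([np.cos(a),np.sin(a),0]); tz=np.array([0,0,-1.]); tx=np.cross(ty,tz)
    dw=np.array([x,y,z])-p
    t=(psi0-psi+90)%180-90
    print(np.round([tx@dw,ty@dw,tz@dw],4),"turn",round(t,2),"psi0",round(psi0,2),"pos",np.round(p,4),"gap",round(s["finger_gap"],4))
E
python3 - <<'E'
from h import *
print(axes().round(3))
to(.664,.0655,.14,85.2)
z=np.load("top0.npz");d=z["d"];W=cloud(d,calibration("top"))
for name,c in (("cone",(.49,-.063)),):
    q=W[(d>0)&(np.hypot(W[...,0]-c[0],W[...,1]-c[1])<.055)&(W[...,2]>.008)]
    print(rect(q[:,:2]), rect(q[q[:,2]<.02][:,:2]))
E
```

```text
[[-0.967  0.253 -0.001]
 [ 0.253  0.967 -0.002]
 [ 0.    -0.002 -1.   ]]
[-0.6259 -0.3432  0.0905] turn -9.86 psi0 75.34 pos [0.1453 0.5559 0.2305] gap 0.0855
[490.5 -62.3  65.6  27.9  -8.8] [490.5 -62.3  65.6  27.9  -8.8]
```

Emit:
{"method": "drive_tool", "body": {"deltas": [[[50, -0.626, -0.343, 0.04, 0, 0, -9.9], [50, -0.626, -0.343, 0.04, 0, 0, -9.9], [50, -0.626, -0.343, 0.04, 0, 0, -9.9], [50, -0.626, -0.343, 0.04, 0, 0, -9.9], [50, -0.626, -0.343, 0.04, 0, 0, -9.9], [50, -0.626, -0.343, 0.09, 0, 0, -9.9], [50, -0.626, -0.343, 0.09, 0, 0, -9.9], [50, -0.626, -0.343, 0.09, 0, 0, -9.9], [50, -0.626, -0.343, 0.09, 0, 0, -9.9], [50, -0.626, -0.343, 0.09, 0, 0, -9.9], [50, -0.626, -0.343, 0.09, 0, 0, -9.9], [50, -0.626, -0.343, 0.09, 0, 0, -9.9]]], "newtons": 30}}

```text
clock: 1.6
tcp_pos: [0.6657, 0.0633, 0.1395]
orientation: [-0.001, 0.043, 0.999, -0.0]
wrist_force: [-0.1, 0.3, -0.2]
finger_gap: 0.0684
grip_force: 0.0
```

```bash
python3 - <<'E'
from h import *
to(.664,.0655,.035,85.2)
c=calibration("wrist");p,d=read_camera("wrist");W=cloud(d,c)
q=W[(d>0)&(np.hypot(W[...,0]-.664,W[...,1]-.0655)<.04)&(W[...,2]>.043)&(W[...,2]<.065)]
print(len(q),rect(q[:,:2]) if len(q)>9 else "", np.percentile(q[:,2],[10,50,90]) if len(q) else "")
print(np.round(c["world_from_camera"],3).tolist())
cv2.imwrite("pics/w1.png",p[:,:,::-1])
to(.664,.0655,.035,85.2)
E
```

```text
[0.0019 0.002  0.1045] turn -0.1 psi0 85.1 pos [0.6657 0.0633 0.1395] gap 0.0684
888 [661.8  66.   47.1  46.9 -79.9] [0.04572842 0.04863018 0.04959535]
[[0.085, -0.956, -0.28, 0.595], [0.996, 0.081, 0.025, 0.07], [-0.001, -0.281, 0.96, 0.281], [0.0, 0.0, 0.0, 1.0]]
[0.0043 0.0044 0.1035] turn -0.23 psi0 84.97 pos [0.6679 0.0607 0.1385] gap 0.0686
```

View pics/w1.png

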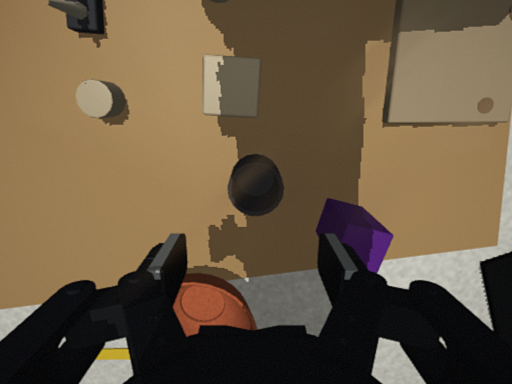

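The wrist view shows the pot at (255,185) between the fingers, and purple at (355,235) to the right. The fingers need about 13 mm to pass it, so I'll check that clearance.

```bash
python3 - <<'E'
from h import *
c=calibration("wrist");p,d=read_camera("wrist");W=cloud(d,c);to(.663,.066,.010,85.2)
h=p.astype(int);pur=(d>0)&(h[...,2]-h[...,1]>18)&(W[...,2]>.03)&(W[...,2]<.08)&(W[...,0]>.6)
q=W[pur];print(len(q),q.min(0).round(3),q[q[:,2]>.064].min(0).round(3),rect(q[q[:,2]>.064][:,:2]))
q=W[(d>0)&(np.hypot(W[...,0]-.663,W[...,1]-.066)<.04)&(W[...,2]>.043)&(W[...,2]<.065)];print(rect(q[:,:2]))
E
```

```text
[0.0032 0.003  0.1289] turn -0.2 psi0 85.0 pos [0.666  0.0627 0.1389] gap 0.0688
2610 [0.69  0.128 0.03 ] [0.69  0.131 0.064] [715.1 149.8  41.   39.3  70. ]
[661.8  66.1  47.3  46.9 -87.8]
```

Emit:
{"method": "drive_tool", "body": {"deltas": [[[50, 0.003, 0.002, 0.03, 0, 0, 0], [50, 0.003, 0.002, 0.06, 0, 0, 0], [50, 0.003, 0.002, 0.085, 0, 0, 0], [50, 0.003, 0.002, 0.105, 0, 0, 0], [50, 0.003, 0.002, 0.12, 0, 0, 0], [50, 0.003, 0.002, 0.129, 0, 0, 0], [50, 0.003, 0.002, 0.129, 0, 0, 0], [50, 0.003, 0.002, 0.129, 0, 0, 0]]]}}

```text
clock: 2.7
tcp_pos: [0.6622, 0.0684, 0.0131]
orientation: [0.001, 0.041, 0.999, 0.0]
wrist_force: [-0.4, -0.1, -1.0]
finger_gap: 0.0692
grip_force: 0.0
```

Emit:
{"method": "drive_tool", "body": {"deltas": [[[70, 0, -0.001, 0, 0, 0, 0], [90, 0, -0.001, 0, 0, 0, 0], [110, 0, -0.001, 0, 0, 0, 0], [130, 0, -0.001, 0, 0, 0, 0], [160, 0, -0.001, 0, 0, 0, 0], [160, 0, -0.001, 0, 0, 0, 0], [160, 0, -0.001, 0, 0, 0, 0]]], "newtons": 35}}

```text
clock: 3.58
tcp_pos: [0.6618, 0.067, 0.0128]
orientation: [0.0, 0.042, 0.999, -0.0]
wrist_force: [-0.9, -2.9, 5.5]
finger_gap: 0.047
grip_force: 36.1
```

```bash
python3 - <<'E'
from h import *
to(.5066,.2535,.12,85.2)
print(get_state()["grip_force"])
E
```

```text
[ 0.1702  0.1729 -0.1072] turn 0.03 psi0 85.23 pos [0.6618 0.067  0.0128] gap 0.047
36.138256788253784
```

Emit:
{"method": "drive_tool", "body": {"deltas": [[[160, 0, 0, -0.02, 0, 0, 0], [160, 0, 0, -0.05, 0, 0, 0], [160, 0, 0, -0.08, 0, 0, 0], [160, 0.01, 0.01, -0.1, 0, 0, 0], [160, 0.03, 0.03, -0.107, 0, 0, 0], [160, 0.055, 0.056, -0.107, 0, 0, 0], [160, 0.08, 0.081, -0.107, 0, 0, 0], [160, 0.105, 0.107, -0.107, 0, 0, 0], [160, 0.13, 0.132, -0.107, 0, 0, 0], [160, 0.15, 0.153, -0.107, 0, 0, 0], [160, 0.165, 0.167, -0.107, 0, 0, 0], [160, 0.17, 0.173, -0.107, 0, 0, 0]]]}}

```text
clock: 5.08
tcp_pos: [0.5043, 0.255, 0.1188]
orientation: [-0.001, 0.04, 0.999, -0.0]
wrist_force: [0.1, -1.0, -1.1]
finger_gap: 0.0468
grip_force: 36.2
```

```bash
python3 - <<'E'
from h import *
c=calibration("top");p,d=read_camera("top");W=cloud(d,c)
c=calibration("wrist");p,d=read_camera("wrist");W=cloud(d,c)
m=(d>0)&(abs(W[...,2]-.015)<.006)&(abs(W[...,0]-.5066)<.2)&(abs(W[...,1]-.2535)<.1)
n,l,s,_=cv2.connectedComponentsWithStats(m.astype(np.uint8));i=1+s[1:,4].argmax()
print("shelf seen",rect(W[l==i][:,:2]),np.median(W[l==i][:,2]))
to(.5066,.2535,.029,85.2)
E
```

```text
shelf seen [467.2 257.4 164.7 110.4  -4.5] 0.014021558374651993
[-0.001  -0.0009  0.0901] turn 0.12 psi0 85.32 pos [0.5057 0.2545 0.1191] gap 0.0469
```

Emit:
{"method": "drive_tool", "body": {"deltas": [[[160, -0.001, -0.001, 0.02, 0, 0, 0], [160, -0.001, -0.001, 0.04, 0, 0, 0], [160, -0.001, -0.001, 0.06, 0, 0, 0], [160, -0.001, -0.001, 0.075, 0, 0, 0], [160, -0.001, -0.001, 0.083, 0, 0, 0], [160, -0.001, -0.001, 0.087, 0, 0, 0], [160, -0.001, -0.001, 0.089, 0, 0, 0], [160, -0.001, -0.001, 0.09, 0, 0, 0], [160, -0.001, -0.001, 0.091, 0, 0, 0], [160, -0.001, -0.001, 0.091, 0, 0, 0]]]}}

```text
clock: 6.42
tcp_pos: [0.5074, 0.2529, 0.0285]
orientation: [0.0, 0.041, 0.999, 0.0]
wrist_force: [0.3, -0.0, -1.2]
finger_gap: 0.0468
grip_force: 36.2
```

Emit:
{"method": "drive_tool", "body": {"deltas": [[[160, 0, 0, 0.0005, 0, 0, 0], [160, 0, 0, 0.001, 0, 0, 0], [160, 0, 0, 0.001, 0, 0, 0], [100, 0, 0, 0.001, 0, 0, 0], [80, 0, 0, 0.001, 0, 0, 0], [50, 0, 0, 0.001, 0, 0, 0], [50, 0, 0, 0.001, 0, 0, 0]]]}}

```text
clock: 7.3
tcp_pos: [0.5072, 0.2528, 0.0272]
orientation: [-0.0, 0.041, 0.999, 0.0]
wrist_force: [-0.9, -1.1, 0.3]
finger_gap: 0.0686
grip_force: 0.0
```

```bash
python3 - <<'E'
from h import *
to(.5066,.2535,.15,85.2)
s=get_state();p=s["tcp_pos"]
to(.5825,.0548,.15,80.9)
E
```

```text
[ 0.0007  0.0007 -0.1228] turn 0.05 psi0 85.25 pos [0.5072 0.2528 0.0272] gap 0.0686
[-0.0914 -0.1911 -0.1228] turn 4.35 psi0 85.25 pos [0.5072 0.2528 0.0272] gap 0.0686
```

Emit:
{"method": "drive_tool", "body": {"deltas": [[[50, 0, 0, -0.03, 0, 0, 0], [50, 0, 0, -0.07, 0, 0, 0], [50, 0, 0, -0.1, 0, 0, 0], [50, -0.01, -0.02, -0.115, 0, 0, 1], [50, -0.025, -0.055, -0.1, 0, 0, 2], [50, -0.045, -0.095, -0.1, 0, 0, 3], [50, -0.065, -0.135, -0.1, 0, 0, 4], [50, -0.08, -0.165, -0.1, 0, 0, 4.3], [50, -0.088, -0.183, -0.1, 0, 0, 4.3], [50, -0.091, -0.191, -0.1, 0, 0, 4.3], [50, -0.091, -0.191, -0.09, 0, 0, 4.3], [50, -0.091, -0.191, -0.08, 0, 0, 4.3]]]}}

```text
clock: 8.8
tcp_pos: [0.5815, 0.0559, 0.1064]
orientation: [-0.0, 0.078, 0.997, 0.0]
wrist_force: [-0.2, 0.6, 0.1]
finger_gap: 0.0686
grip_force: 0.0
```

```bash
python3 - <<'E'
from h import *
to(.5823,.0546,.02,80.9)
c=calibration("top");p,d=read_camera("top");W=cloud(d,c)
q=W[(d>0)&(np.hypot(W[...,0]-.5066,W[...,1]-.2535)<.04)&(W[...,2]>.055)];print("pot",rect(q[:,:2]),np.median(q[:,2]))
to(.5823,.0546,.02,80.9)
E
```

```text
[-0.001  -0.0012  0.0864] turn 0.12 psi0 81.02 pos [0.5815 0.0559 0.1064] gap 0.0686
pot [512.1 259.4  47.1  29.9 -14. ] 0.06477018285473735
[-0.0019 -0.0011  0.0849] turn 0.12 psi0 81.02 pos [0.5805 0.056  0.1049] gap 0.0686
```

Emit:
{"method": "drive_tool", "body": {"deltas": [[[50, -0.002, -0.001, 0.02, 0, 0, 0], [50, -0.002, -0.001, 0.045, 0, 0, 0], [50, -0.002, -0.001, 0.065, 0, 0, 0], [50, -0.002, -0.001, 0.08, 0, 0, 0], [50, -0.002, -0.001, 0.085, 0, 0, 0], [80, -0.002, -0.001, 0.085, 0, 0, 0], [110, -0.002, -0.001, 0.085, 0, 0, 0], [140, -0.002, -0.001, 0.085, 0, 0, 0], [180, -0.002, -0.001, 0.085, 0, 0, 0], [180, -0.002, -0.001, 0.085, 0, 0, 0], [180, -0.002, -0.001, 0.085, 0, 0, 0]]], "newtons": 45}}

```text
clock: 10.22
tcp_pos: [0.5849, 0.0537, 0.0233]
orientation: [0.001, 0.079, 0.997, 0.0]
wrist_force: [-0.5, 1.3, 5.8]
finger_gap: 0.0393
grip_force: 46.2
```

```bash
python3 - <<'E'
from h import *
to(.4319,.2598,.115,85.2)
E
```

```text
[ 0.1835  0.1795 -0.0917] turn -4.25 psi0 80.95 pos [0.5849 0.0537 0.0233] gap 0.0393
```

Emit:
{"method": "drive_tool", "body": {"deltas": [[[180, 0, 0, -0.02, 0, 0, 0], [180, 0, 0, -0.05, 0, 0, 0], [180, 0, 0, -0.08, 0, 0, 0], [180, 0.01, 0.01, -0.1, 0, 0, -0.5], [180, 0.03, 0.03, -0.1, 0, 0, -1.2], [180, 0.057, 0.057, -0.1, 0, 0, -2], [180, 0.085, 0.084, -0.1, 0, 0, -3], [180, 0.112, 0.111, -0.1, 0, 0, -4.2], [180, 0.138, 0.137, -0.1, 0, 0, -4.2], [180, 0.16, 0.158, -0.1, 0, 0, -4.2], [180, 0.175, 0.173, -0.1, 0, 0, -4.2], [180, 0.181, 0.179, -0.1, 0, 0, -4.2]]]}}

```text
clock: 11.72
tcp_pos: [0.4321, 0.2592, 0.1218]
orientation: [-0.001, 0.042, 0.999, -0.0]
wrist_force: [0.0, -0.1, -1.9]
finger_gap: 0.0397
grip_force: 45.8
```

```bash
python3 - <<'E'
from h import *
c=calibration("top");p,d=read_camera("top");W=cloud(d,c)
cv2.imwrite("pics/t2.png",cv2.resize(p[140:330,90:350,::-1],None,fx=3,fy=3))
q=W[(d>0)&(np.hypot(W[...,0]-.5066,W[...,1]-.2535)<.035)&(W[...,2]>.055)&(W[...,2]<.075)];print("pot",len(q),rect(q[:,:2]),np.median(q[:,2]))
to(.4345,.2598,.0383,85.2)
E
```

```text
pot 152 [510.1 251.   46.5  46.4  45.8] 0.06454369894813616
[-0.0024  0.0004  0.0835] turn 0.03 psi0 85.23 pos [0.432  0.2596 0.1218] gap 0.0396
```

View pics/t2.png

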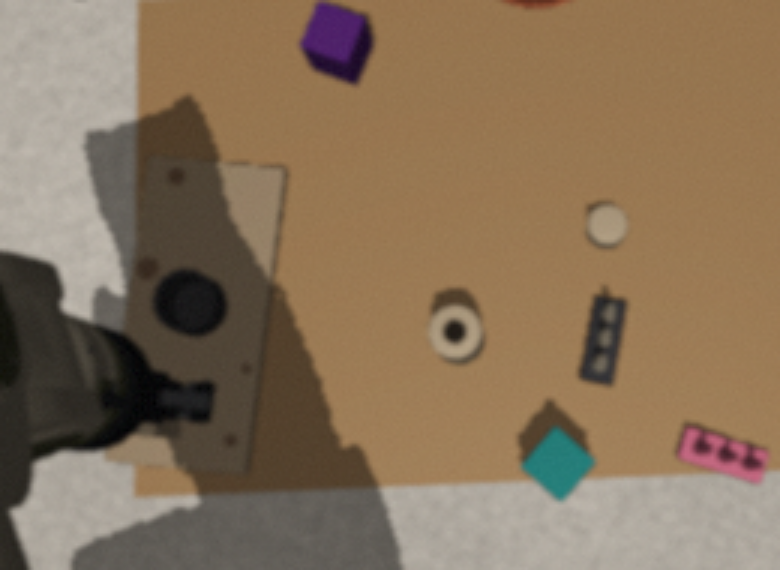

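The pot stands upright on the shelf at crop (190,302), about 4 mm from the centre. Now I'll lower the square post.

Emit:
{"method": "drive_tool", "body": {"deltas": [[[180, -0.002, 0, 0.02, 0, 0, 0], [180, -0.002, 0, 0.04, 0, 0, 0], [180, -0.002, 0, 0.06, 0, 0, 0], [180, -0.002, 0, 0.073, 0, 0, 0], [180, -0.002, 0, 0.079, 0, 0, 0], [180, -0.002, 0, 0.081, 0, 0, 0], [180, -0.002, 0, 0.083, 0, 0, 0], [180, -0.002, 0, 0.084, 0, 0, 0], [180, -0.002, 0, 0.084, 0, 0, 0]]]}}

```text
clock: 12.9
tcp_pos: [0.4355, 0.2588, 0.0386]
orientation: [0.0, 0.042, 0.999, 0.0]
wrist_force: [-0.1, 0.8, -2.4]
finger_gap: 0.0398
grip_force: 45.8
```

Emit:
{"method": "drive_tool", "body": {"deltas": [[[180, 0, 0, 0.0007, 0, 0, 0], [180, 0, 0, 0.0015, 0, 0, 0], [180, 0, 0, 0.0015, 0, 0, 0], [120, 0, 0, 0.001, 0, 0, 0], [80, 0, 0, 0.001, 0, 0, 0], [50, 0, 0, 0.001, 0, 0, 0], [50, 0, 0, 0.001, 0, 0, 0], [50, 0, 0, -0.02, 0, 0, 0], [50, 0, 0, -0.05, 0, 0, 0], [50, 0, 0, -0.08, 0, 0, 0], [50, 0, 0, -0.1, 0, 0, 0], [50, 0, 0, -0.1, 0, 0, 0]]]}}

```text
clock: 14.4
tcp_pos: [0.4366, 0.2592, 0.1397]
orientation: [0.002, 0.042, 0.999, 0.001]
wrist_force: [0.6, -0.9, 0.2]
finger_gap: 0.0686
grip_force: 0.0
```

```bash
python3 - <<'E'
from h import *
to(.4895,.0493,.115,85.2)
E
```

```text
[-0.0705 -0.2046  0.0247] turn -0.06 psi0 85.14 pos [0.4366 0.2592 0.1397] gap 0.0686
```

Emit:
{"method": "drive_tool", "body": {"deltas": [[[50, -0.01, -0.02, 0, 0, 0, 0], [50, -0.025, -0.06, 0, 0, 0, 0], [50, -0.04, -0.11, 0, 0, 0, 0], [50, -0.055, -0.155, 0, 0, 0, 0], [50, -0.066, -0.187, 0.01, 0, 0, 0], [50, -0.07, -0.201, 0.02, 0, 0, 0], [50, -0.07, -0.204, 0.024, 0, 0, 0], [50, -0.07, -0.204, 0.024, 0, 0, 0], [50, -0.07, -0.204, 0.024, 0, 0, 0]]]}}

```text
clock: 15.52
tcp_pos: [0.4877, 0.0505, 0.1144]
orientation: [0.0, 0.042, 0.999, 0.0]
wrist_force: [-0.5, 0.9, -0.2]
finger_gap: 0.0686
grip_force: 0.0
```

```bash
python3 - <<'E'
from h import *
c=calibration("top");p,d=read_camera("top");W=cloud(d,c)
for n,x,y,z0 in (("pot",.5066,.2535,.055),("sq",.4319,.2598,.078)):
    q=W[(d>0)&(np.hypot(W[...,0]-x,W[...,1]-y)<.037)&(W[...,2]>z0)&(W[...,2]<.1)];print(n,len(q),rect(q[:,:2]),np.median(q[:,2]))
m=(d>0)&(abs(W[...,2]-.017)<.006)&(abs(W[...,0]-.5066)<.2)&(abs(W[...,1]-.2535)<.1)
print("shelf",rect(W[m][:,:2]))
to(.4895,.0493,.02,85.2)
E
```

```text
pot 146 [510.  250.9  46.6  46.4  45.6] 0.0646882699334479
sq 354 [433.  257.8  40.7  39.9  84.9] 0.08521312352001797
shelf [550.7 253.9 338.  122.2 -13.6]
[-0.0017 -0.001   0.0946] turn 0.03 psi0 85.23 pos [0.4879 0.0504 0.1146] gap 0.0688
```

Emit:
{"method": "drive_tool", "body": {"deltas": [[[50, -0.001, -0.001, 0.02, 0, 0, 0], [50, -0.001, -0.001, 0.045, 0, 0, 0], [50, -0.001, -0.001, 0.07, 0, 0, 0], [50, -0.001, -0.001, 0.088, 0, 0, 0], [50, -0.001, -0.001, 0.094, 0, 0, 0], [80, -0.001, -0.001, 0.094, 0, 0, 0], [110, -0.001, -0.001, 0.094, 0, 0, 0], [140, -0.001, -0.001, 0.094, 0, 0, 0], [180, -0.001, -0.001, 0.094, 0, 0, 0], [180, -0.001, -0.001, 0.094, 0, 0, 0], [180, -0.001, -0.001, 0.094, 0, 0, 0]]]}}

```text
clock: 16.95
tcp_pos: [0.4896, 0.0487, 0.0214]
orientation: [0.001, 0.042, 0.999, 0.0]
wrist_force: [-0.3, 2.5, 6.4]
finger_gap: 0.0389
grip_force: 44.5
```

```bash
python3 - <<'E'
from h import *
to(.5813,.2482,.15,85.2)
E
```

```text
[-0.0745  0.2066 -0.1286] turn -0.04 psi0 85.16 pos [0.4896 0.0487 0.0214] gap 0.0389
```

Emit:
{"method": "drive_tool", "body": {"deltas": [[[180, 0, 0, -0.02, 0, 0, 0], [180, 0, 0, -0.05, 0, 0, 0], [180, 0, 0, -0.08, 0, 0, 0], [180, -0.01, 0.01, -0.1, 0, 0, 0], [180, -0.025, 0.035, -0.1, 0, 0, 0], [180, -0.04, 0.07, -0.1, 0, 0, 0], [180, -0.054, 0.105, -0.1, 0, 0, 0], [180, -0.065, 0.14, -0.1, 0, 0, 0], [180, -0.074, 0.17, -0.1, 0, 0, 0], [180, -0.074, 0.193, -0.1, 0, 0, 0], [180, -0.074, 0.204, -0.1, 0, 0, 0], [180, -0.074, 0.206, -0.1, 0, 0, 0]]]}}

```text
clock: 18.45
tcp_pos: [0.5794, 0.2475, 0.1201]
orientation: [-0.0, 0.042, 0.999, -0.0]
wrist_force: [-0.1, -0.2, -2.5]
finger_gap: 0.0392
grip_force: 45.7
```

```bash
python3 - <<'E'
from h import *
read_camera("side");read_camera("side")
to(.5813,.2482,.0364,85.2)
E
```

```text
[-0.0016  0.0015  0.0839] turn -0.07 psi0 85.13 pos [0.5796 0.2469 0.1203] gap 0.0395
```

Emit:
{"method": "drive_tool", "body": {"deltas": [[[180, -0.001, 0.001, 0.02, 0, 0, 0], [180, -0.001, 0.001, 0.04, 0, 0, 0], [180, -0.001, 0.001, 0.06, 0, 0, 0], [180, -0.001, 0.001, 0.073, 0, 0, 0], [180, -0.001, 0.001, 0.079, 0, 0, 0], [180, -0.001, 0.001, 0.081, 0, 0, 0], [180, -0.001, 0.001, 0.083, 0, 0, 0], [180, -0.001, 0.001, 0.084, 0, 0, 0], [180, -0.001, 0.001, 0.084, 0, 0, 0]]]}}

```text
clock: 19.68
tcp_pos: [0.5812, 0.2484, 0.0366]
orientation: [0.0, 0.042, 0.999, 0.0]
wrist_force: [-0.7, -0.4, -2.8]
finger_gap: 0.0392
grip_force: 45.7
```

Emit:
{"method": "drive_tool", "body": {"deltas": [[[180, 0, 0, 0.0007, 0, 0, 0], [180, 0, 0, 0.0015, 0, 0, 0], [180, 0, 0, 0.0015, 0, 0, 0], [120, 0, 0, 0.001, 0, 0, 0], [80, 0, 0, 0.001, 0, 0, 0], [50, 0, 0, 0.001, 0, 0, 0], [50, 0, 0, 0.001, 0, 0, 0], [50, 0, 0, -0.02, 0, 0, 0], [50, 0, 0, -0.05, 0, 0, 0], [50, 0, 0, -0.08, 0, 0, 0], [50, 0, 0, -0.1, 0, 0, 0], [50, 0, 0, -0.1, 0, 0, 0]]]}}

```text
clock: 21.18
tcp_pos: [0.5823, 0.2487, 0.1381]
orientation: [0.002, 0.042, 0.999, 0.001]
wrist_force: [-0.5, -0.7, -0.6]
finger_gap: 0.0688
grip_force: 0.0
```

```bash
python3 - <<'E'
from h import *
to(.5429,-.2719,.1,72.2)
E
```

```text
[-0.0048 -0.5221  0.0381] turn 12.94 psi0 85.14 pos [0.5823 0.2487 0.1381] gap 0.0688
```

Emit:
{"method": "drive_tool", "body": {"deltas": [[[40, 0, -0.02, 0, 0, 0, 0], [40, 0, -0.06, 0, 0, 0, 2], [40, -0.001, -0.11, 0, 0, 0, 4], [40, -0.002, -0.165, 0, 0, 0, 6], [40, -0.003, -0.22, 0, 0, 0, 8], [40, -0.004, -0.275, 0, 0, 0, 10], [40, -0.005, -0.33, 0, 0, 0, 12], [40, -0.005, -0.385, 0, 0, 0, 12.9], [40, -0.005, -0.435, 0.01, 0, 0, 12.9], [40, -0.005, -0.48, 0.025, 0, 0, 12.9], [40, -0.005, -0.51, 0.035, 0, 0, 12.9], [40, -0.005, -0.522, 0.038, 0, 0, 12.9]]]}}

```text
clock: 22.68
tcp_pos: [0.5396, -0.2737, 0.096]
orientation: [-0.002, 0.156, 0.988, 0.001]
wrist_force: [-0.9, -0.1, -0.3]
finger_gap: 0.072
grip_force: 0.0
```

```bash
python3 - <<'E'
from h import *
c=calibration("top");p,d=read_camera("top");W=cloud(d,c)
np.savez("top3.npz",p=p,d=d)
for n,x,y,z0 in (("pot",.5066,.2535,.055),("sq",.4319,.2598,.078),("rd",.5813,.2472,.078)):
    q=W[(d>0)&(np.hypot(W[...,0]-x,W[...,1]-y)<.037)&(W[...,2]>z0)&(W[...,2]<.1)];print(n,len(q),rect(q[:,:2]),np.median(q[:,2]))
m=(d>0)&(abs(W[...,2]-.017)<.006)&(abs(W[...,0]-.5066)<.14)&(abs(W[...,1]-.2535)<.08)
print("shelf",rect(W[m][:,:2]))
c=calibration("wrist");p,d=read_camera("wrist");W=cloud(d,c)
m=(d>0)&(abs(W[...,2]-.012)<.004)&(abs(W[...,0]-.543)<.13)&(abs(W[...,1]+.272)<.08)
n,l,s,_=cv2.connectedComponentsWithStats(m.astype(np.uint8));i=1+s[1:,4].argmax()
print("bridge wrist",rect(W[l==i][:,:2]),W[l==i].min(0),W[l==i].max(0))
to(.5429,-.2719,.03,72.2)
cv2.imwrite("pics/w3.png",p[:,:,::-1])
E
```

```text
pot 152 [510.1 251.2  47.   46.5  35.2] 0.06430409605188991
sq 350 [433.  258.4  40.6  39.8  84.9] 0.08506020670561831
rd 256 [581.  247.3  38.6  37.7 -22.9] 0.0856449856600614
shelf [506.5 253.5 239.5 111.   -4.5]
bridge wrist [ 541.  -271.7  189.8   56.2  -17.7] [ 0.44229829 -0.32635651  0.00817169] [ 0.63970506 -0.21715572  0.0137579 ]
[-0.0019  0.0018  0.067 ] turn -0.08 psi0 72.12 pos [ 0.5405 -0.273   0.097 ] gap 0.0719
```

View pics/w3.png

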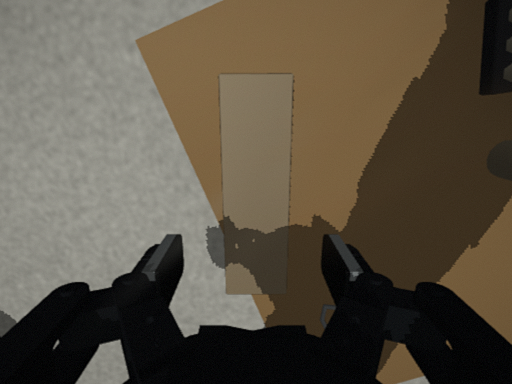

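The wrist view shows the strip upright in frame, from (220,75) to (290,293), centred between the fingers. All three placed items are within 4 mm of their targets.

Emit:
{"method": "drive_tool", "body": {"deltas": [[[40, -0.001, 0.001, 0.02, 0, 0, 0], [40, -0.001, 0.001, 0.045, 0, 0, 0], [40, -0.001, 0.001, 0.065, 0, 0, 0], [40, -0.001, 0.001, 0.08, 0, 0, 0], [40, -0.001, 0.001, 0.087, 0, 0, 0], [40, -0.001, 0.001, 0.092, 0, 0, 0], [40, -0.001, 0.001, 0.095, 0, 0, 0], [40, -0.001, 0.001, 0.095, 0, 0, 0]]]}}

```text
clock: 23.78
tcp_pos: [0.5432, -0.2717, 0.0035]
orientation: [0.0, 0.154, 0.988, -0.0]
wrist_force: [0.5, 0.9, -0.0]
finger_gap: 0.0719
grip_force: 0.0
```

Emit:
{"method": "drive_tool", "body": {"deltas": [[[40, 0, 0, 0.002, 0, 0, 0], [40, 0, 0, 0.004, 0, 0, 0], [40, 0, 0, 0.005, 0, 0, 0], [55, 0, 0, 0.005, 0, 0, 0], [70, 0, 0, 0.005, 0, 0, 0], [85, 0, 0, 0.005, 0, 0, 0], [110, 0, 0, 0.005, 0, 0, 0], [130, 0, 0, 0.005, 0, 0, 0], [130, 0, 0, 0.005, 0, 0, 0]]], "newtons": 70}}

```text
clock: 24.9
tcp_pos: [0.5432, -0.2718, -0.001]
orientation: [0.0, 0.154, 0.988, -0.0]
wrist_force: [-2.9, 0.4, 5.5]
finger_gap: 0.0539
grip_force: 74.6
```

Emit:
{"method": "drive_tool", "body": {"deltas": [[[130, 0, 0, -0.01, 0, 0, 0], [130, 0, 0, -0.03, 0, 0, 0], [130, 0, 0, -0.06, 0, 0, 0], [130, 0, 0, -0.09, 0, 0, 0], [130, 0, 0, -0.12, 0, 0, 0], [130, 0, 0, -0.14, 0, 0, 0], [130, 0, 0, -0.15, 0, 0, 0], [130, 0, 0, -0.15, 0, 0, 0]]]}}

```text
clock: 25.9
tcp_pos: [0.5433, -0.2717, 0.1486]
orientation: [0.0, 0.154, 0.988, -0.0]
wrist_force: [-0.1, -0.0, -2.4]
finger_gap: 0.054
grip_force: 74.2
```

```bash
python3 - <<'E'
from h import *
to(.508,.2535,.149,85.2)
c=calibration("side");p,d=read_camera("side")
c=calibration("top");p,d=read_camera("top");W=cloud(d,c)
m=(d>0)&(abs(W[...,2]-.162)<.02)&(abs(W[...,0]-.543)<.13)&(abs(W[...,1]+.272)<.08)
q=W[m];A=np.c_[q[:,:2]-[.543,-.272],np.ones(len(q))];print(len(q),np.linalg.lstsq(A,q[:,2],rcond=None)[0],rect(q[:,:2]))
E
```

```text
[ 1.937e-01  4.894e-01 -4.000e-04] turn -12.96 psi0 72.24 pos [ 0.5433 -0.2717  0.1486] gap 0.054
1046 [0.00147345 0.00083811 0.16108972] [ 546.8 -258.7  189.8   54.4  -19.5]
```

The strip is held level. Carrying it over in two calls.

Emit:
{"method": "drive_tool", "body": {"deltas": [[[130, 0.006, 0.014, 0, 0, 0, 0], [130, 0.016, 0.041, 0, 0, 0, -1], [130, 0.032, 0.081, 0, 0, 0, -2], [130, 0.049, 0.122, 0, 0, 0, -3], [130, 0.065, 0.163, 0, 0, 0, -4], [130, 0.081, 0.204, 0, 0, 0, -5], [130, 0.097, 0.245, 0, 0, 0, -6], [130, 0.113, 0.285, 0, 0, 0, -7], [130, 0.129, 0.326, 0, 0, 0, -8], [130, 0.145, 0.367, 0, 0, 0, -10], [130, 0.156, 0.395, 0, 0, 0, -12], [130, 0.162, 0.408, 0, 0, 0, -13]]]}}

```text
clock: 27.5
tcp_pos: [0.5118, 0.1683, 0.1477]
orientation: [-0.001, 0.04, 0.999, -0.0]
wrist_force: [0.3, 0.2, -2.6]
finger_gap: 0.0535
grip_force: 74.3
```

```bash
python3 - <<'E'
from h import *
read_camera("side");read_camera("side")
to(.508,.2535,.12,85.2)
E
```

```text
[0.0111 0.0853 0.0278] turn 0.17 psi0 85.37 pos [0.5122 0.1676 0.1478] gap 0.0535
```

Emit:
{"method": "drive_tool", "body": {"deltas": [[[130, 0.002, 0.01, 0, 0, 0, 0], [130, 0.004, 0.03, 0, 0, 0, 0], [130, 0.007, 0.055, 0, 0, 0, 0], [130, 0.01, 0.075, 0, 0, 0, 0], [130, 0.011, 0.084, 0.005, 0, 0, 0], [130, 0.011, 0.085, 0.015, 0, 0, 0], [130, 0.011, 0.085, 0.025, 0, 0, 0], [130, 0.011, 0.085, 0.03, 0, 0, 0], [130, 0.011, 0.085, 0.03, 0, 0, 0], [130, 0.011, 0.085, 0.03, 0, 0, 0]]]}}

```text
clock: 28.85
tcp_pos: [0.5096, 0.2517, 0.1186]
orientation: [0.0, 0.042, 0.999, 0.0]
wrist_force: [-0.1, -1.0, -3.0]
finger_gap: 0.054
grip_force: 74.3
```

```bash
python3 - <<'E'
from h import *
c=calibration("top");p,d=read_camera("top");W=cloud(d,c)
q=W[(d>0)&(abs(W[...,0]-.507)<.13)&(abs(W[...,1]-.2535)<.07)&(abs(W[...,2]-.131)<.005)]
print(len(q),rect(q[:,:2]),q.min(0),q.max(0))
to(.508,.2535,.084,85.2)
s,_=read_camera("side");cv2.imwrite("pics/s4.png",cv2.resize(s[90:250,100:330,::-1],None,fx=3,fy=3))
E
```

```text
1726 [509.  247.9 189.7  62.   -5. ] [0.41304176 0.21585763 0.12611153] [0.60454228 0.28603627 0.1359861 ]
[0.0018 0.0015 0.0347] turn 0.02 psi0 85.22 pos [0.5097 0.2519 0.1187] gap 0.0538
```

View pics/s4.png

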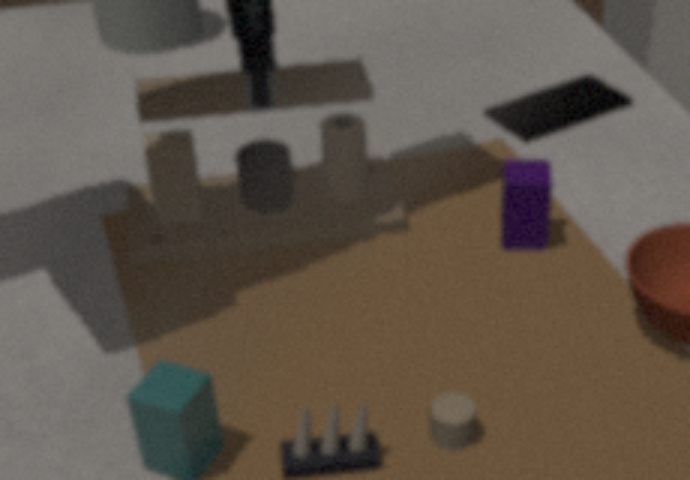

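The side crop shows the strip held level at (255,90), above the square post (175,170), pot (265,175) and round post (345,155). Lowering it.

Emit:
{"method": "drive_tool", "body": {"deltas": [[[130, 0.002, 0.002, 0.01, 0, 0, 0], [130, 0.002, 0.002, 0.02, 0, 0, 0], [130, 0.002, 0.002, 0.027, 0, 0, 0], [130, 0.002, 0.002, 0.031, 0, 0, 0], [130, 0.002, 0.002, 0.033, 0, 0, 0], [130, 0.002, 0.002, 0.034, 0, 0, 0], [130, 0.002, 0.002, 0.0345, 0, 0, 0], [130, 0.002, 0.002, 0.0345, 0, 0, 0]]]}}

```text
clock: 29.95
tcp_pos: [0.5077, 0.2542, 0.0841]
orientation: [0.0, 0.042, 0.999, 0.0]
wrist_force: [0.2, 0.2, -2.1]
finger_gap: 0.0535
grip_force: 74.3
```

Emit:
{"method": "drive_tool", "body": {"deltas": [[[130, 0, 0, 0.0005, 0, 0, 0], [130, 0, 0, 0.001, 0, 0, 0], [130, 0, 0, 0.001, 0, 0, 0], [100, 0, 0, 0.001, 0, 0, 0], [75, 0, 0, 0.001, 0, 0, 0], [55, 0, 0, 0.001, 0, 0, 0], [40, 0, 0, 0.001, 0, 0, 0], [35, 0, 0, 0.001, 0, 0, 0], [35, 0, 0, 0.001, 0, 0, 0]]]}}

```text
clock: 31.08
tcp_pos: [0.5075, 0.2541, 0.0827]
orientation: [-0.0, 0.041, 0.999, 0.0]
wrist_force: [0.1, -0.0, 0.3]
finger_gap: 0.0737
grip_force: 0.0
```

Emit:
{"method": "drive_tool", "body": {"deltas": [[[35, 0, 0, -0.01, 0, 0, 0], [35, 0, 0, -0.03, 0, 0, 0], [35, 0, 0, -0.06, 0, 0, 0], [35, 0, 0, -0.08, 0, 0, 0], [50, 0, -0.02, -0.09, 0, 0, 0], [70, 0, -0.05, -0.09, 0, 0, 1], [90, 0.002, -0.1, -0.09, 0, 0, 2], [90, 0.005, -0.15, -0.09, 0, 0, 3], [90, 0.005, -0.19, -0.09, 0, 0, 4], [90, 0.005, -0.22, -0.09, 0, 0, 4], [90, 0.005, -0.22, -0.09, 0, 0, 4], [90, 0.005, -0.22, -0.09, 0, 0, 4]]]}}

```text
clock: 32.58
tcp_pos: [0.4839, 0.0352, 0.1728]
orientation: [-0.0, 0.077, 0.997, 0.0]
wrist_force: [-0.2, 0.1, 0.8]
finger_gap: 0.055
grip_force: 0.0
```

```bash
python3 - <<'E'
from h import *
c=calibration("top");p,d=read_camera("top");W=cloud(d,c)
q=W[(d>0)&(abs(W[...,0]-.507)<.13)&(abs(W[...,1]-.2535)<.07)&(abs(W[...,2]-.098)<.006)]
A=np.c_[q[:,:2]-[.507,.2535],np.ones(len(q))];print("bridge",len(q),rect(q[:,:2]),np.linalg.lstsq(A,q[:,2],rcond=None)[0])
q=W[(d>0)&(np.hypot(W[...,0]-.49,W[...,1]+.0625)<.055)&(W[...,2]>.007)&(W[...,2]<.06)];print("cone",rect(q[:,:2]))
to(.4905,-.0623,.1,81.2)
E
```

```text
bridge 2264 [507.7 253.2 190.3  57.5  -4.8] [ 8.11556894e-04 -7.08130342e-05  9.75704436e-02]
cone [498.6 -59.9  81.3  56.2  24.3]
[-0.0212 -0.0958  0.0728] turn 0.06 psi0 81.26 pos [0.4841 0.0357 0.1728] gap 0.0552
```

Emit:
{"method": "drive_tool", "body": {"deltas": [[[90, -0.005, -0.025, 0.01, 0, 0, 0], [90, -0.012, -0.055, 0.03, 0, 0, 0], [90, -0.018, -0.08, 0.05, 0, 0, 0], [90, -0.021, -0.093, 0.068, 0, 0, 0], [90, -0.021, -0.096, 0.073, 0, 0, 0], [90, -0.021, -0.096, 0.073, 0, 0, 0], [90, -0.021, -0.096, 0.073, 0, 0, 0]]]}}

```text
clock: 33.5
tcp_pos: [0.4909, -0.0621, 0.1005]
orientation: [0.001, 0.076, 0.997, 0.0]
wrist_force: [-0.3, 0.2, 0.7]
finger_gap: 0.0554
grip_force: 0.0
```

```bash
python3 - <<'E'
from h import *
c=calibration("wrist");p,d=read_camera("wrist");W=cloud(d,c)
m=(d>0)&(np.hypot(W[...,0]-.4905,W[...,1]+.0623)<.06)&(abs(W[...,2]-.014)<.004)
n,l,s,_=cv2.connectedComponentsWithStats(m.astype(np.uint8));i=1+s[1:,4].argmax()
print(n,rect(W[l==i][:,:2]),rect(W[m][:,:2]))
cv2.imwrite("pics/w5.png",p[:,:,::-1])
to(.4905,-.0623,.004,81.2)
E
```

```text
2 [488.2 -62.2  65.6  25.6  -9.5] [488.2 -62.2  65.6  25.6  -9.5]
[ 0.0004 -0.0002  0.0966] turn 0.11 psi0 81.31 pos [ 0.4909 -0.0621  0.1006] gap 0.0554
```

View pics/w5.png

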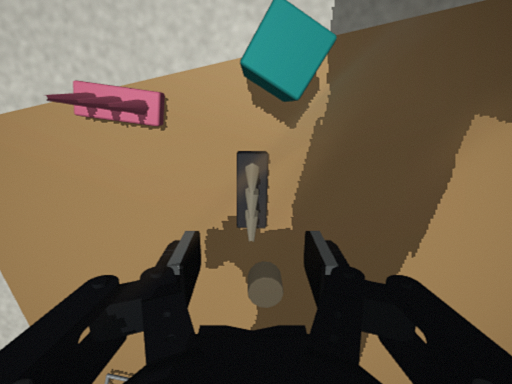

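The wrist view shows the dark pack at (252,190), in line between the fingers, with the short post (265,285) clear beneath. Pink (120,103) stays outside.

Emit:
{"method": "drive_tool", "body": {"deltas": [[[90, 0.001, 0, 0.02, 0, 0, 0], [90, 0.001, 0, 0.045, 0, 0, 0], [90, 0.001, 0, 0.07, 0, 0, 0], [90, 0.001, 0, 0.087, 0, 0, 0], [90, 0.001, 0, 0.095, 0, 0, 0], [90, 0.001, 0, 0.099, 0, 0, 0], [110, 0.001, 0, 0.099, 0, 0, 0], [140, 0.001, 0, 0.099, 0, 0, 0], [165, 0.001, 0, 0.099, 0, 0, 0], [210, 0.001, 0, 0.099, 0, 0, 0], [210, 0.001, 0, 0.099, 0, 0, 0], [210, 0.001, 0, 0.099, 0, 0, 0]]], "newtons": 35}}

```text
clock: 35.05
tcp_pos: [0.4899, -0.0628, 0.0014]
orientation: [0.001, 0.076, 0.997, -0.0]
wrist_force: [-0.4, 0.7, 5.4]
finger_gap: 0.0249
grip_force: 35.6
```

```bash
python3 - <<'E'
from h import *
to(.5082,.2532,.16,85.2)
E
```

```text
[ 0.03    0.3151 -0.1586] turn -3.96 psi0 81.24 pos [ 0.4899 -0.0628  0.0014] gap 0.0249
```

Emit:
{"method": "drive_tool", "body": {"deltas": [[[210, 0, 0, -0.01, 0, 0, 0], [210, 0, 0, -0.035, 0, 0, 0], [210, 0, 0, -0.07, 0, 0, 0], [210, 0, 0, -0.105, 0, 0, 0], [210, 0, 0, -0.135, 0, 0, 0], [210, 0.001, 0.01, -0.155, 0, 0, 0], [210, 0.003, 0.03, -0.16, 0, 0, -1], [210, 0.006, 0.06, -0.16, 0, 0, -2], [210, 0.009, 0.095, -0.16, 0, 0, -3], [210, 0.012, 0.13, -0.16, 0, 0, -4], [210, 0.014, 0.15, -0.16, 0, 0, -4], [210, 0.015, 0.16, -0.16, 0, 0, -4]]]}}

```text
clock: 36.55
tcp_pos: [0.4986, 0.0988, 0.1609]
orientation: [-0.0, 0.041, 0.999, -0.0]
wrist_force: [0.8, -0.3, 0.3]
finger_gap: 0.0251
grip_force: 34.9
```

```bash
python3 - <<'E'
from h import *
read_camera("side");read_camera("side")
to(.5082,.2532,.16,85.2); print(get_state()["grip_force"])
E
```

```text
[0.0032 0.1551 0.0008] turn 0.12 psi0 85.32 pos [0.4988 0.0984 0.1608] gap 0.0252
34.882822036743164
```

Emit:
{"method": "drive_tool", "body": {"deltas": [[[210, 0, 0.01, 0, 0, 0, 0], [210, 0.001, 0.035, 0, 0, 0, 0], [210, 0.002, 0.065, 0, 0, 0, 0], [210, 0.003, 0.095, 0, 0, 0, 0], [210, 0.003, 0.125, 0, 0, 0, 0], [210, 0.003, 0.145, 0, 0, 0, 0], [210, 0.003, 0.154, 0.005, 0, 0, 0], [210, 0.003, 0.155, 0.018, 0, 0, 0], [210, 0.003, 0.155, 0.03, 0, 0, 0], [210, 0.003, 0.155, 0.035, 0, 0, 0], [210, 0.003, 0.155, 0.035, 0, 0, 0], [210, 0.003, 0.155, 0.035, 0, 0, 0]]]}}

```text
clock: 38.15
tcp_pos: [0.5091, 0.2523, 0.1262]
orientation: [0.0, 0.042, 0.999, 0.0]
wrist_force: [1.1, 0.1, -1.1]
finger_gap: 0.0249
grip_force: 34.9
```

```bash
python3 - <<'E'
from h import *
s,_=read_camera("side");cv2.imwrite("pics/s6.png",cv2.resize(s[90:250,100:330,::-1],None,fx=3,fy=3))
to(.5082,.2532,.0985,85.2)
E
```

```text
[0.001  0.0007 0.0278] turn 0.02 psi0 85.22 pos [0.5092 0.2525 0.1263] gap 0.0247
```

View pics/s6.png

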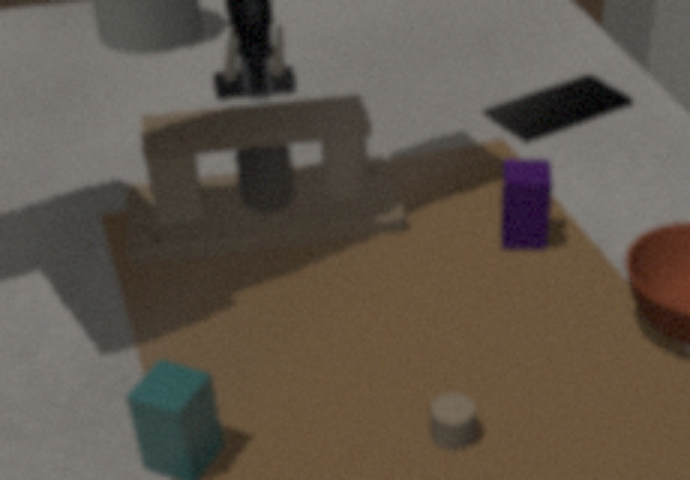

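The strip rests on both posts at (255,125), and the cone pack is held upright above its middle at (255,80). Lowering it.

Emit:
{"method": "drive_tool", "body": {"deltas": [[[210, 0.001, 0.001, 0.008, 0, 0, 0], [210, 0.001, 0.001, 0.016, 0, 0, 0], [210, 0.001, 0.001, 0.022, 0, 0, 0], [210, 0.001, 0.001, 0.025, 0, 0, 0], [210, 0.001, 0.001, 0.0265, 0, 0, 0], [210, 0.001, 0.001, 0.0275, 0, 0, 0], [210, 0.001, 0.001, 0.0275, 0, 0, 0], [210, 0.001, 0.001, 0.0275, 0, 0, 0]]]}}

```text
clock: 39.2
tcp_pos: [0.508, 0.2537, 0.0985]
orientation: [0.0, 0.042, 0.999, 0.0]
wrist_force: [-0.1, -0.6, -0.5]
finger_gap: 0.0252
grip_force: 34.9
```

Emit:
{"method": "drive_tool", "body": {"deltas": [[[210, 0, 0, 0.0005, 0, 0, 0], [210, 0, 0, 0.001, 0, 0, 0], [180, 0, 0, 0.001, 0, 0, 0], [165, 0, 0, 0.001, 0, 0, 0], [150, 0, 0, 0.001, 0, 0, 0], [130, 0, 0, 0.001, 0, 0, 0], [110, 0, 0, 0.001, 0, 0, 0], [100, 0, 0, 0.001, 0, 0, 0], [100, 0, 0, 0.001, 0, 0, 0]]]}}

```text
clock: 40.33
tcp_pos: [0.5079, 0.2536, 0.0973]
orientation: [-0.0, 0.042, 0.999, 0.0]
wrist_force: [0.0, 0.2, -0.0]
finger_gap: 0.0517
grip_force: 0.0
```

Emit:
{"method": "drive_tool", "body": {"deltas": [[[100, 0, 0, -0.01, 0, 0, 0], [100, 0, 0, -0.03, 0, 0, 0], [100, 0, 0, -0.06, 0, 0, 0], [100, 0, 0, -0.09, 0, 0, 0], [100, 0, 0, -0.11, 0, 0, 0], [100, 0, -0.03, -0.115, 0, 0, 0], [100, 0, -0.08, -0.115, 0, 0, 0], [100, 0, -0.13, -0.115, 0, 0, 0], [100, 0, -0.18, -0.115, 0, 0, 0], [100, 0, -0.22, -0.115, 0, 0, 0], [100, 0, -0.24, -0.115, 0, 0, 0], [100, 0, -0.24, -0.115, 0, 0, 0]]]}}

```text
clock: 41.82
tcp_pos: [0.4881, 0.0132, 0.2131]
orientation: [0.001, 0.043, 0.999, -0.0]
wrist_force: [0.2, 0.3, 0.2]
finger_gap: 0.0518
grip_force: 0.0
```

```bash
python3 - <<'E'
from h import *
c=calibration("top");p,d=read_camera("top");W=cloud(d,c)
b=(d>0)&(abs(W[...,0]-.507)<.13)&(abs(W[...,1]-.2535)<.07)
q=W[b&(abs(W[...,2]-.098)<.006)];print("bridge",rect(q[:,:2]),np.median(q[:,2]))
q=W[b&(W[...,2]>.107)];print("cone",len(q),rect(q[:,:2]),q[:,2].max())
for n,x,y,z0 in (("short",.5787,-.0644,.02),):
    q=W[(d>0)&(np.hypot(W[...,0]-x,W[...,1]-y)<.037)&(W[...,2]>z0)&(W[...,2]<.05)];print(n,len(q),rect(q[:,:2]))
s,_=read_camera("side");cv2.imwrite("pics/s7.png",cv2.resize(s[80:290,100:360,::-1],None,fx=2.8,fy=2.8))
E
```

```text
bridge [507.6 253.5 190.   58.   -4.7] 0.0975090139910163
cone 376 [508.5 252.4  66.   27.3  -6. ] 0.15185729673147752
short 30 [576.4 -75.9  24.    7.6  -9.8]
```

View pics/s7.png

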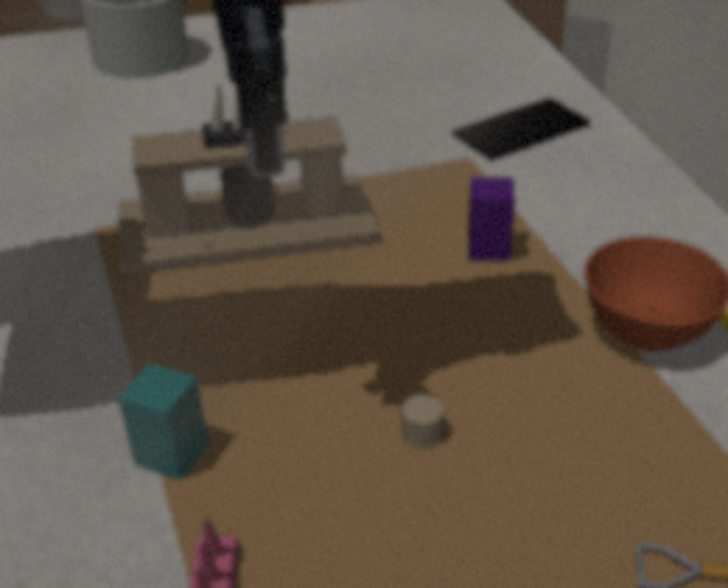

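The tier is standing: strip on both posts at (240,145), pack on its middle at (222,130), short post unmoved at (424,420), and the gripper clear. Handing in.

```bash
python3 -c "
from workcell import *
print(hand_in())"
```

```text
the job is handed in; nothing more can be done
None
```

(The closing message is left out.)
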